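# Heft two like cartons and pack the heavier one at the bottom

## Task

Two bearing cartons, one on the middle bench and one on the black mat at the right, look alike, but one is much heavier. Lift first the left one, setting it back in its place, and then the right one, to feel which is heavier. Then pack the heavier one first, flat on the floor of the empty grey steel cradle at the left, midway between its two end walls and square to them, and the lighter one flat on top of it with the edges lined up.

Things in the scene. Friction and masses are not known exactly. Their poses are not given: they have to be found in the camera images.
- carton_a_mid (a point): flat square bearing carton, white with a blue band on top, 66 x 66 x 22 mm, lying flat; the point is its centre, 11 mm above its underside; x, y along its edges, z up. The two cartons look alike: one weighs 0.5-0.7 kg, the other 0.15-0.25 kg; only lifting tells. It lies on the middle bench (z = 0) right of its middle, with worm shafts 80 mm high behind and room for fingers at left and right (y), or on a thin black mat (top z = 0) on the right-hand bench. 
- carton_b_mid (a point): flat square bearing carton, white with a blue band on top, 66 x 66 x 22 mm, lying flat; the point is its centre, 11 mm above its underside; x, y along its edges, z up. The two cartons look alike: one weighs 0.5-0.7 kg, the other 0.15-0.25 kg; only lifting tells. It lies in the other of the two spots.
- cradle_floor (a point): centre of the floor's upper face of the cradle: a grey steel U, 100 x 84 mm, fixed on four legs at the left end of the middle bench; this point is 50 mm above the bench; floor 84 mm wide in y; two end walls, 92 mm apart inside, stand at its -x and +x ends, tops 30 mm above this point; the -y and +y sides are open for the fingers. x runs from wall to wall, z up; turned up to 0.12 rad. Worm shafts 80 mm high lie behind.

How it is judged:
By the outcome, as a careful person would: the job done as asked, in the order asked, and still so for the second after the job is handed in, with the robot touching nothing.
It also fails if it takes over 72 s, if anything falls off the work surface, if the arm or the gripper's body presses on something with over 40 N, if the wrist force passes 120 N, or if a joint passes its speed limit or range.

## Robot

A 7-joint arm with a two-finger parallel gripper is mounted at the origin on a cart in front of the work surface, level with it; the furniture and walls round the work are solid. World frame = base frame: x ahead of the robot, y to its left, z up, the work surface at z = 0. Lengths are in m, angles in rad, forces in N, time in s.
With the tool pointing down it reaches from about 0.425 to 0.925 m from the base axis. Payload 6.8 kg.
Tool frame: the origin (TCP) lies on the centre line of the jaws, within the pads' length; the fingertips stand 14 mm ahead of it and the grasp point (between the pads) lies 5 mm behind it (r.nose_length is the distance from the TCP to the fingertips, in m); z points along the fingers, y is the direction in which the jaws open and shut (so a half turn about z gives the same grasp; the last joint's range is limited). The gripper opens to 85 mm and grips with 20 to 120 N. Pads are 22 mm wide; open, the fingers measure 114 mm over their backs; the gripper's body (76 mm by 85 mm) begins 54 mm behind the grasp point. The pads swing forward as they close: fully open they stand 13 mm farther back than shut.
Start: joints at [1.145, 0.477, 0.022, 1.555, -0.011, 1.109, -0.083], TCP at [0.211, -0.641, 0.245] pointing down, gripper open.
Joint ranges: [-2.96, 2.96], [-0.34, 2.1], [-1.41, 1.46], [0.24, 2.44], [-1.37, 4.51], [0.17, 1.92], [-2.96, 2.96]. Speed limits (rad/s): [2.39, 2.39, 3.14, 3.14, 3.14, 3.14, 3.14].

## Interface

Orientations are given as a rotation vector (axis times angle).
In Python, from bench import r, imaging, look_for, outline_of gives the robot as it stands. The module is installed in compiled form; this text tells all that it offers.
- The arm moves only by the tool carry_out, never from a script. Its arguments are lists of equal length, an entry for each row: "offset": the shift along the tool's x, y, z as a fraction of full scale, a list of three; "turn": the turn, a rotation vector about the tool's x, y, z as a fraction of full scale, a list of three. A call has 1 to 8 rows; each row is the pose to reach, as a shift and turn from the pose commanded when the call began, along the tool's axes at that moment; what a row does not reach only later rows make up. Full scale, the value 1, is 0.5 m for a shift and 1.5 rad for a turn. A row lasts 1/10 s, in which the tool goes at most 50 mm and 8.59 degrees, less where a joint would pass 70% of its speed; a pose out of reach is approached as far as the arm can. A call with a number of a shift or a turn outside -1 to 1 is refused whole. A call with a gripper value outside its range is refused whole. "hand" is the closure, from 0 (fully open) to 1 (shut), set as the call begins (left out, the last holds). The fingers move at their own pace and stop on an object; "force" is the grip in N (left out, the last holds). Time passes only in rows, so rows that repeat a pose let the fingers close. It gives the time, the measured TCP pose, the force and the opening at its end, in the units of the state.
- r.get_obs(): the state, without advancing time (a new reading comes with each control period).
- imaging.grab_frame(name): name is "scene" or "top"; returns a dict with "pixels" (384x512x3 uint8, red, green, blue), "fx", "fy", "cx", "cy" (pixels), "k1" (the pictures are not rectified: a ray, as slopes to the right and down, at radius r is drawn at 1 + k1 r^2 times it, then the intrinsics apply), "R" (3x3) and "t" (3): a world point X has camera coordinates R X + t. Camera axes: x right, y down, z forward; pixel columns grow to the right and rows downward; lengths in m; the calibration is good to about 2 mm. A picture is of the moment at which its call begins. There is no depth.
- r.hand_in(): hands the job in, once; it reports no verdict.
Trained networks look in the newest picture that a camera, given by its name, has taken for a name from the list of things; names that differ only in an ending like _2 or _b are one class to them, and where a whole thing is asked for, a point or a joint stands for the part that bears it (a point fixed in the world has none). Each returns a list of dicts, best first, with "score" (0 to 1); they miss things now and then, are a little off and sometimes report something else, mostly with a low value. They report only what shows in the picture. A call takes as long as a camera call.
- look_for(query, camera): "xyz" ([x, y, z] in m, in the coordinates of the camera as it stood for that picture, good to about 4 mm: the middle of the surface that is visible of it).
- outline_of(query, camera): "region" (384x512 bool, what is visible of it).
The state is a dict: "clock": time; "joints": joint angles; "qvel": joint speeds; "tau": joint torques, N m; "tcp_pos": TCP position; "orientation": TCP orientation; "contact_force": force on the tool from outside, world axes, zero at the start; "moment": the same for the moment, N m; "grip_width": finger opening in m.
Only numpy, scipy, OpenCV 4.12 (cv2) and the standard library are available. Lean on these libraries where they do the work, as an engineer would, in place of code of your own. Each camera call takes 0.05 s, during which the arm holds its last target. There are 200 camera calls.

## Working session

There is one attempt and no reset: what is moved stays moved. The work goes in short steps, Python scripts to look and compute and a tool call to move; the robot and the scene stay as the last step left them, time stands still between calls to the robot, and variables do not carry over. Pictures are saved under pics/ and viewed, about 8 in all and at most 12, crops included, and the job is handed in when it is done.

Besides the shell and the picture viewer there is one more tool, called after ">>>" as a command line: name --argument value ..., lists and objects as JSON in quotes. carry_out: Moves the arm, as the interface text tells. Shift numbers are shares of 0.5 m and turn numbers shares of 1.5 rad, none past 1 either way. Its arguments: {"type":"object","properties":{"offset":{"type":"array","items":{"type":"array","items":{"type":"number","minimum":-1,"maximum":1}}},"turn":{"type":"array","items":{"type":"array","items":{"type":"number","minimum":-1,"maximum":1}}},"hand":{"type":"number"},"force":{"type":"number"}},"required":["offset","turn"]}

```bash
mkdir -p pics
cat > h.py <<'E'
import numpy as np,cv2
from scipy.spatial.transform import Rotation as Ro
from bench import r,imaging,look_for,outline_of
def ray(f,u,v):
    x=(u-f['cx'])/f['fx'];y=(v-f['cy'])/f['fy'];X,Y=x,y
    for _ in range(20):
        k=1+f['k1']*(X*X+Y*Y);X,Y=x/k,y/k
    R=np.array(f['R']);t=np.array(f['t']);return -R.T@t,R.T@np.array([X,Y,1.])
def onz(f,u,v,z):
    c,d=ray(f,u,v);return c+d*(z-c[2])/d[2]
def world(f,p):
    return np.array(f['R']).T@(np.array(p)-np.array(f['t']))
def save(f,n,crop=None,s=1):
    im=f['pixels'][:,:,::-1]
    if crop: a,b,c,d=crop; im=im[b:d,a:c]
    cv2.imwrite('pics/'+n,cv2.resize(im,None,fx=s,fy=s,interpolation=cv2.INTER_CUBIC))
E
python3 - <<'E'
from h import *
np.set_printoptions(precision=4,suppress=True)
o=r.get_obs();print({k:np.round(o[k],4) for k in o}, r.nose_length)
ims=[]
for c in ['scene','top']:
    f=imaging.grab_frame(c);save(f,c+'0.png',s=1.5);print(c,-np.array(f['R']).T@np.array(f['t']))
    for q in ['carton_a_mid','cradle_floor']:
        for d in look_for(q,c)[:3]: print(q,d['score'],world(f,d['xyz']))
        for d in outline_of(q,c)[:3]:
            m=d['region'].astype(np.uint8)
            if m.sum()<30: continue
            cs=max(cv2.findContours(m,0,2)[0],key=cv2.contourArea)
            print('  outl',d['score'],m.sum(),cv2.minAreaRect(cs), 'onz22', [onz(f,*p,0.022) for p in cv2.boxPoints(cv2.minAreaRect(cs))])
E
```

```text
{'clock': np.float64(0.0), 'joints': array([ 1.1449,  0.4778,  0.0224,  1.5564, -0.0115,  1.1093, -0.0831]), 'qvel': array([-0.0004,  0.0008,  0.0016, -0.0017,  0.0001, -0.0009, -0.0005]), 'tau': array([ -0.0001, -59.6448,   1.6081, -28.1193,   0.0126,   0.0094,
         0.    ]), 'tcp_pos': array([ 0.2107, -0.6407,  0.2443]), 'orientation': array([-3.1003, -0.4968,  0.0007]), 'contact_force': array([-0.6879,  0.4941,  0.6784]), 'moment': array([-0.0195, -0.0269, -0.0133]), 'grip_width': np.float64(0.0852)} 0.014
scene [-0.0245  0.8412  0.644 ]
carton_a_mid 0.97 [ 0.4437 -0.0775  0.0184]
  outl 0.82 414 ((256.8000183105469, 207.60000610351562), (27.828041076660156, 18.34120750427246), 18.43494987487793) onz22 [array([ 0.4736, -0.0321,  0.022 ]), array([ 0.5101, -0.1327,  0.022 ]), array([ 0.4131, -0.1253,  0.022 ]), array([ 0.3846, -0.0285,  0.022 ])]
cradle_floor 0.86 [0.4643 0.2911 0.0562]
  outl 0.96 1583 ((179.57078552246094, 266.8726501464844), (60.70536804199219, 49.147064208984375), 29.05460548400879) onz22 [array([0.5391, 0.3289, 0.022 ]), array([0.6047, 0.1581, 0.022 ]), array([0.4093, 0.1925, 0.022 ]), array([0.374 , 0.3437, 0.022 ])]
top [ 0.4303 -0.0711  1.067 ]
carton_a_mid 0.76 [ 0.4528 -0.0906  0.022 ]
  outl 0.88 587 ((265.8000183105469, 212.60000610351562), (24.558876037597656, 24.310806274414062), 7.125016689300537) onz22 [array([ 0.4248, -0.0576,  0.022 ]), array([ 0.4909, -0.0658,  0.022 ]), array([ 0.4824, -0.1327,  0.022 ]), array([ 0.4164, -0.1242,  0.022 ])]
cradle_floor 0.56 [0.4523 0.2756 0.0491]
  outl 0.87 1165 ((129.08755493164062, 210.5077362060547), (33.48754119873047, 39.02485275268555), 5.04245138168335) onz22 [array([0.4089, 0.3357, 0.022 ]), array([0.5173, 0.3283, 0.022 ]), array([0.5089, 0.2329, 0.022 ]), array([0.4014, 0.2407, 0.022 ])]
```

View pics/top0.png

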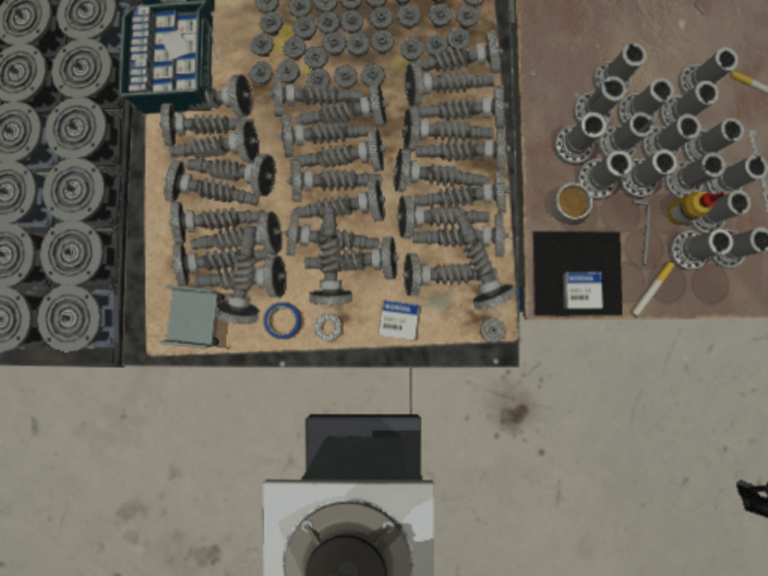

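View pics/scene0.png

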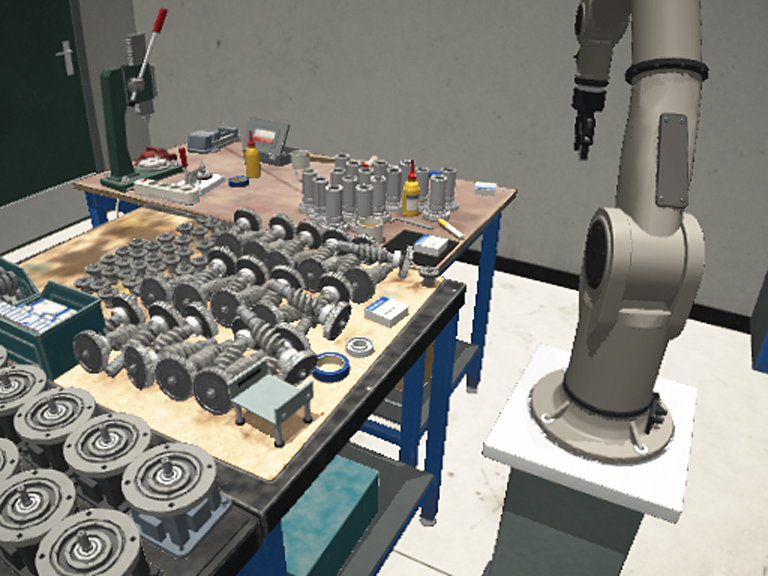

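The top view (shown at 1.5x) has the cradle at about (193,316), the bench carton at (400,320) and the mat carton at (583,290). A worm gear stands close to the cradle's right side at about (240,310). Next I'll measure these more closely.

Run:
```python
from h import *
np.set_printoptions(precision=4,suppress=True)
f=imaging.grab_frame('top');save(f,'top1.png',(100,165,420,240),2.5)
print(f['fx'],f['k1'],f['R'])
hsv=cv2.cvtColor(f['pixels'],cv2.COLOR_RGB2HSV).astype(int)
white=(hsv[...,1]<45)&(hsv[...,2]>150); blue=(hsv[...,0]>100)&(hsv[...,0]<125)&(hsv[...,1]>110)
for n,(a,b,c,d) in dict(mid=(246,195,286,232),right=(370,172,408,212)).items():
    m=np.zeros(white.shape,np.uint8);m[b:d,a:c]=(white|blue)[b:d,a:c]
    m=cv2.morphologyEx(m,cv2.MORPH_CLOSE,np.ones((5,5)))
    cs=max(cv2.findContours(m,0,2)[0],key=cv2.contourArea).reshape(-1,2)
    P=np.array([onz(f,u,v,0.022)[:2] for u,v in cs],np.float32)
    print(n,len(cs),cv2.minAreaRect(P),cv2.minAreaRect(cs),P.min(0),P.max(0))
f2=imaging.grab_frame('scene');save(f2,'sc1.png',(130,150,330,300),4)
for q in ['carton_b_mid','carton_a_mid']:
  print([ (d['score'],world(f2,d['xyz'])) for d in look_for(q,'scene')],[ (d['score'],world(f,d['xyz'])) for d in look_for(q,'top')])
```

```text
381.2113622670566 -0.10306547436847996 [[-0.0004 -1.     -0.0039]
 [-0.9975  0.0007 -0.0712]
 [ 0.0712  0.0039 -0.9975]]
mid 29 ((0.4508630037307739, -0.09384937584400177), (0.06488058716058731, 0.06350445747375488), 82.8267822265625) ((265.361572265625, 213.60772705078125), (23.69063377380371, 23.194494247436523), 7.125016689300537) [ 0.4169 -0.1286] [ 0.4854 -0.06  ]
right 12 ((0.5087142586708069, -0.4385688304901123), (0.06355129927396774, 0.06427331268787384), 89.85202026367188) ((389.0, 192.5), (22.0, 23.0), 0.0) [ 0.4765 -0.4704] [ 0.5408 -0.4068]
[(0.74, array([ 0.5021, -0.4192,  0.0238]))] [(0.81, array([ 0.5106, -0.437 ,  0.0215]))]
[(0.95, array([ 0.4405, -0.0784,  0.0239]))] [(0.92, array([ 0.4521, -0.0911,  0.022 ]))]
```

View pics/top1.png

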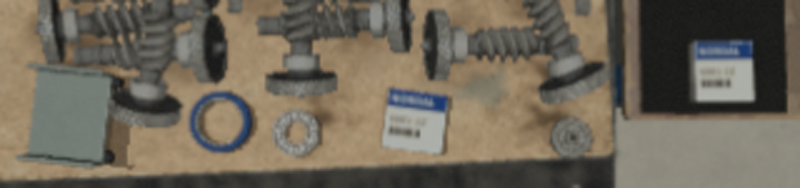

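View pics/sc1.png

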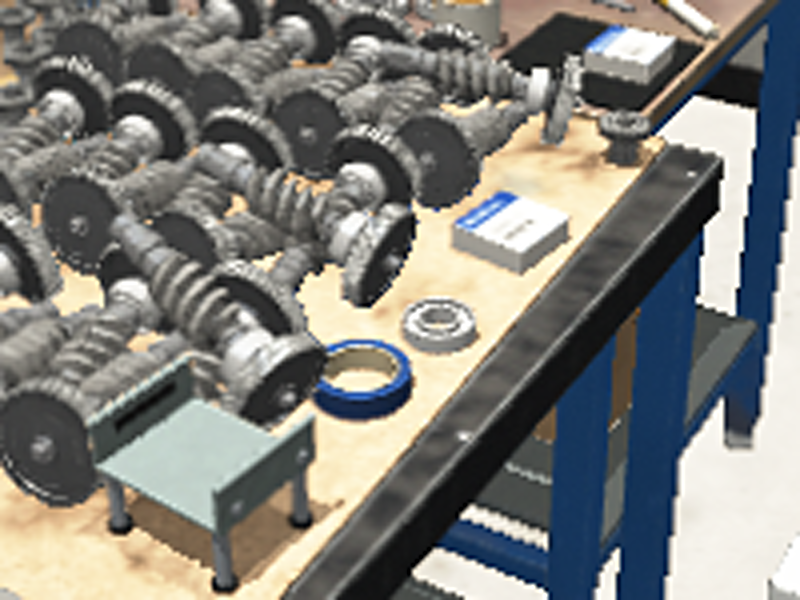

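The crops show the carton yawed by about -7°, the cradle by about -5° with its walls at the picture's top and bottom, and a worm gear just right of the cradle at crop (147,107). I'll fit the cradle by silhouette and triangulate the gear.

Run:
```python
from h import *
from scipy.optimize import minimize
np.set_printoptions(precision=4,suppress=True)
def proj(f,P):
    p=P@np.array(f['R']).T+np.array(f['t']);s=p[:,:2]/p[:,2:];s=s*(1+f['k1']*(s**2).sum(1,keepdims=True))
    return s*[f['fx'],f['fy']]+[f['cx'],f['cy']]
def box(x0,x1,y0,y1,z0,z1): return np.array([[a,b,c] for a in(x0,x1) for b in(y0,y1) for c in(z0,z1)])
parts=[box(-.05,.05,-.042,.042,.046,.05),box(-.05,-.046,-.042,.042,.046,.08),box(.046,.05,-.042,.042,.046,.08)]
S=8
def render(f,p):
    c,s=np.cos(p[2]),np.sin(p[2]);m=np.zeros((384*2,512*2),np.uint8)
    for b in parts:
        w=b.copy();w[:,0]=p[0]+c*b[:,0]-s*b[:,1];w[:,1]=p[1]+s*b[:,0]+c*b[:,1]
        h=cv2.convexHull(proj(f,w).astype(np.float32)).reshape(-1,2)
        cv2.fillConvexPoly(m,np.round((h+.5)*2*16-8).astype(np.int32),1,cv2.LINE_8,4)
    return m
F={}
M={}
for c in ['top','scene']:
    f=F[c]=imaging.grab_frame(c);m=outline_of('cradle_floor',c)[0]['region'].astype(np.uint8)
    if c=='scene': m=cv2.morphologyEx(m,cv2.MORPH_OPEN,np.ones((11,11)))
    M[c]=cv2.resize(m,None,fx=2,fy=2,interpolation=cv2.INTER_NEAREST)
def cost(p,cs): return sum((render(F[c],p)!=M[c]).sum()/M[c].sum() for c in cs)
for cs in (['top'],['scene'],['top','scene']):
    best=None
    for y in(-.12,-.06,0):
        o=minimize(cost,[.458,.283,y],args=(cs,),method='Nelder-Mead',options=dict(initial_simplex=[[.458,.283,y],[.468,.283,y],[.458,.293,y],[.458,.283,y+.06]],xatol=1e-4))
        if best is None or o.fun<best.fun: best=o
    print(cs,best.x,best.fun)
f=F['top']; g=lambda u,v,z: onz(f,100+u/2.5,165+v/2.5,z)
for n,(u,v) in dict(gearL=(112,110),gearR=(180,108),gearbot=(147,126),gearL2=(116,118),midgearbot=(300,95),gear3bot=(435,78)).items(): print(n,g(u,v,.04),g(u,v,.08))
c,d=ray(F['scene'],130+287/4,150+397/4)
for y in(.17,.19,.21): print('hub',c+d*(y-c[1])/d[1])
im=f['pixels'][165:240,100:200].copy();
b=render(f,best.x)[165*2:240*2,200:400]
im=cv2.resize(im,None,fx=8,fy=8,interpolation=cv2.INTER_CUBIC)
cc=cv2.findContours(cv2.resize(b,None,fx=4,fy=4,interpolation=0),0,2)[0];cv2.drawContours(im,cc,-1,(255,0,0),1)
cv2.imwrite('pics/fit.png',im[:,:,::-1])
```

```text
['top'] [ 0.4579  0.28   -0.114 ] 0.08786446020488574
['scene'] [ 0.4551  0.2793 -0.0856] 0.1544230769230769
['top', 'scene'] [ 0.4565  0.28   -0.113 ] 0.2493515487664424
gearL [0.4627 0.2343 0.04  ] [0.4614 0.2224 0.08  ]
gearR [0.465  0.1594 0.04  ] [0.4636 0.1504 0.08  ]
gearbot [0.4454 0.1953 0.04  ] [0.4448 0.1849 0.08  ]
gearL2 [0.454  0.2297 0.04  ] [0.4531 0.218  0.08  ]
midgearbot [0.4791 0.0289 0.04  ] [0.4772 0.025  0.08  ]
gear3bot [ 0.4974 -0.1169  0.04  ] [ 0.4948 -0.1151  0.08  ]
hub [0.4739 0.17   0.0162]
hub [0.4591 0.19   0.0349]
hub [0.4442 0.21   0.0536]
```

View pics/fit.png

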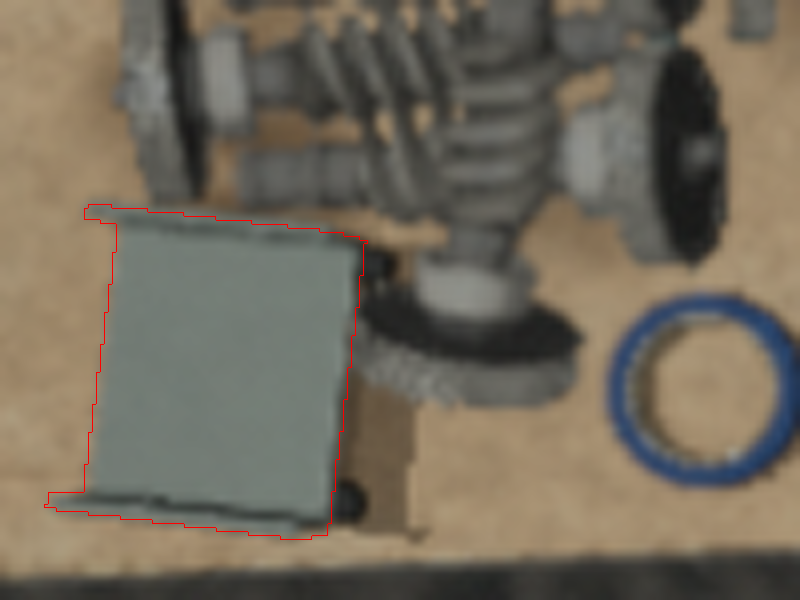

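The fit matches the cradle's edges, at (0.4575, 0.280) with yaw -0.11. The gear's left rim is about 3-5 mm outside the floor edge, so I'll grip each carton 9 mm toward -x and shift the stack slightly to +y. Now I'll move to the left carton.

```bash
cat > plan.py <<'E'
import sys,json
from h import *
# usage: plan.py x y z yaw : shares from measured pose
x,y,z,ps=map(float,sys.argv[1:5])
o=r.get_obs();R=Ro.from_rotvec(o['orientation'])
d=R.inv().apply(np.array([x,y,z])-o['tcp_pos'])/.5
T=Ro.from_euler('z',ps)*Ro.from_rotvec([np.pi,0,0])
print('t',o['clock'],'off',np.round(d,4),'turn',np.round((R.inv()*T).as_rotvec()/1.5,4),'F',np.round(o['contact_force'],2))
E
python3 plan.py .4426 -.0914 .12 -.125
```

```text
t 1.0 off [ 0.7836 -0.8998  0.2507] turn [-0.     -0.      0.2952] F [ 0.25  0.42 -0.3 ]
```

>>> carry_out --offset '[[0.7836,-0.8998,0.25],[0.7836,-0.8998,0.25],[0.7836,-0.8998,0.25],[0.7836,-0.8998,0.25],[0.7836,-0.8998,0.25],[0.7836,-0.8998,0.25],[0.7836,-0.8998,0.25],[0.7836,-0.8998,0.25]]' --turn '[[0,0,0.295],[0,0,0.295],[0,0,0.295],[0,0,0.295],[0,0,0.295],[0,0,0.295],[0,0,0.295],[0,0,0.295]]' --hand 0 --force 70

```text
clock: 1.8
tcp_pos: [0.3636, -0.2787, 0.1633]
orientation: [3.135, -0.196, 0.002]
contact_force: [1.7, -0.1, -0.5]
grip_width: 0.085
```

```bash
python3 plan.py .4426 -.0914 .12 -.125
```

```text
t 1.8 off [ 0.11   -0.3915  0.0866] turn [ 0.0003 -0.0008  0.    ] F [ 1.68 -0.12 -0.5 ]
```

>>> carry_out --offset '[[0.11,-0.3915,0.0866],[0.11,-0.3915,0.0866],[0.11,-0.3915,0.0866],[0.11,-0.3915,0.0866],[0.11,-0.3915,0.0866],[0.11,-0.3915,0.0866],[0.11,-0.3915,0.0866],[0.11,-0.3915,0.0866]]' --turn '[[0,0,0],[0,0,0],[0,0,0],[0,0,0],[0,0,0],[0,0,0],[0,0,0],[0,0,0]]'

```text
clock: 2.6
tcp_pos: [0.4413, -0.0949, 0.1202]
orientation: [3.134, -0.201, 0.0]
contact_force: [-0.4, -0.3, -0.5]
grip_width: 0.0854
```

```bash
python3 plan.py .4426 -.0914 .018 -.125
```

```text
t 2.6 off [ 0.0016 -0.0075  0.2044] turn [ 0.0005 -0.0001 -0.0019] F [-0.39 -0.33 -0.53]
```

>>> carry_out --offset '[[0.0016,-0.007,0.1],[0.0016,-0.007,0.16],[0.0016,-0.007,0.19],[0.0016,-0.007,0.204],[0.0016,-0.007,0.204]]' --turn '[[0,0,0],[0,0,0],[0,0,0],[0,0,0],[0,0,0]]'

```text
clock: 3.1
tcp_pos: [0.4425, -0.0908, 0.0176]
orientation: [3.135, -0.199, -0.002]
contact_force: [0.5, -0.0, -0.1]
grip_width: 0.0855
```

>>> carry_out --offset '[[0,0,0],[0,0,0],[0,0,0],[0,0,0],[0,0,0],[0,0,0]]' --turn '[[0,0,0],[0,0,0],[0,0,0],[0,0,0],[0,0,0],[0,0,0]]' --hand 1 --force 70

```text
clock: 3.7
tcp_pos: [0.4438, -0.0904, 0.0195]
orientation: [3.135, -0.198, 0.004]
contact_force: [-2.1, -1.2, 7.1]
grip_width: 0.0643
```

```bash
python3 plan.py .4426 -.0914 .018 -.125; python3 -c "
from h import *
f=imaging.grab_frame('scene');save(f,'g1.png',(220,150,320,230),6)"
```

```text
t 3.7 off [-0.0022  0.0022  0.0031] turn [ 0.0004 -0.0015 -0.0006] F [-2.1  -1.23  7.08]
```

View pics/g1.png

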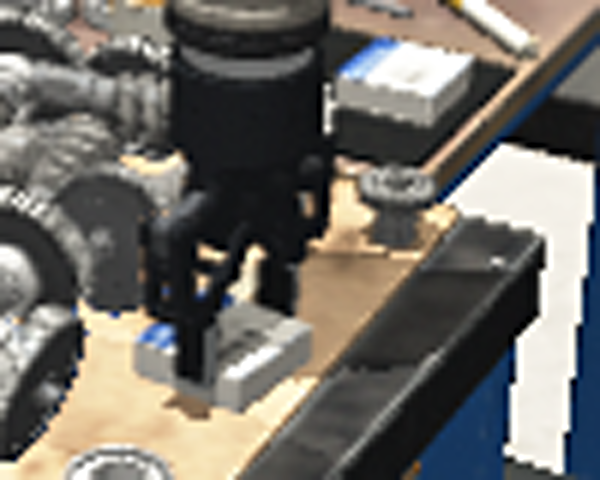

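The fingers grip the bench carton near its middle, at about (195,360) in the crop. Now I'll lift and weigh it.

>>> carry_out --offset '[[0,0,-0.03],[0,0,-0.08],[0,0,-0.12],[0,0,-0.12],[0,0,-0.12],[0,0,-0.12],[0,0,-0.12],[0,0,-0.12]]' --turn '[[0,0,0],[0,0,0],[0,0,0],[0,0,0],[0,0,0],[0,0,0],[0,0,0],[0,0,0]]'

```text
clock: 4.55
tcp_pos: [0.4426, -0.0896, 0.0773]
orientation: [-3.135, 0.196, 0.002]
contact_force: [-0.2, -0.4, -2.1]
grip_width: 0.0637
```

```bash
python3 -c "
from h import *
for _ in range(4):
    imaging.grab_frame('scene');o=r.get_obs();print(o['contact_force'],o['moment'],o['tcp_pos'],o['grip_width'])
f=imaging.grab_frame('scene');save(f,'l1.png',(220,130,320,210),6)"
```

```text
[-0.1371827  -0.39717227 -3.29322578] [ 0.00609753  0.02719792 -0.003993  ] [ 0.44268848 -0.08957354  0.07738535] 0.06402690172821186
[ 0.44701578  0.10223178 -1.05220487] [0.034638   0.03344444 0.04046103] [ 0.44278261 -0.08960804  0.07749668] 0.06401347563399765
[ 0.41053904 -0.72242301 -1.70313571] [-0.0316258   0.0184967  -0.01487177] [ 0.44286965 -0.08961054  0.0775999 ] 0.06414700647690066
[ 0.32114146  0.04261806 -3.16177224] [-0.03009427  0.00634532  0.02057991] [ 0.44292348 -0.08961679  0.07769431] 0.06408277772293847
```

View pics/l1.png

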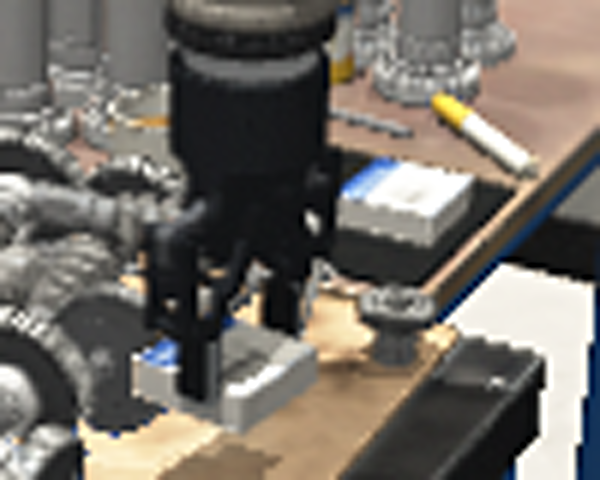

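The carton is held level and the force is about 2.2 N, or 0.22 kg, so it's probably the light one. I'll set it back.

>>> carry_out --offset '[[0,0,0.05],[0,0,0.09],[0,0,0.11],[0,0,0.117],[0,0,0.118],[0,0,0.118]]' --turn '[[0,0,0],[0,0,0],[0,0,0],[0,0,0],[0,0,0],[0,0,0]]'

```text
clock: 5.4
tcp_pos: [0.4428, -0.0896, 0.0196]
orientation: [3.135, -0.196, -0.001]
contact_force: [-1.0, -0.0, 0.4]
grip_width: 0.0641
```

>>> carry_out --offset '[[0,0,0],[0,0,0],[0,0,0],[0,0,0]]' --turn '[[0,0,0],[0,0,0],[0,0,0],[0,0,0]]' --hand 0

```text
clock: 5.8
tcp_pos: [0.4434, -0.0897, 0.0191]
orientation: [3.135, -0.196, 0.001]
contact_force: [-0.4, -0.1, 0.8]
grip_width: 0.0854
```

>>> carry_out --offset '[[0,0,-0.05],[0,0,-0.15],[0,0,-0.2],[0,0,-0.2],[0,0,-0.2]]' --turn '[[0,0,0],[0,0,0],[0,0,0],[0,0,0],[0,0,0]]'

```text
clock: 6.3
tcp_pos: [0.4433, -0.0898, 0.1193]
orientation: [3.135, -0.196, 0.002]
contact_force: [0.2, -0.0, -0.3]
grip_width: 0.0852
```

```bash
python3 plan.py .500 -.4375 .12 0
```

```text
t 6.3 off [ 0.1992  0.6759 -0.0011] turn [ 0.0001 -0.0009 -0.0833] F [ 0.16 -0.04 -0.29]
```

>>> carry_out --offset '[[0.199,0.676,-0.04],[0.199,0.676,-0.04],[0.199,0.676,-0.04],[0.199,0.676,-0.04],[0.199,0.676,-0.04],[0.199,0.676,0],[0.199,0.676,0],[0.199,0.676,0]]' --turn '[[0,0,-0.083],[0,0,-0.083],[0,0,-0.083],[0,0,-0.083],[0,0,-0.083],[0,0,-0.083],[0,0,-0.083],[0,0,-0.083]]'

```text
clock: 7.1
tcp_pos: [0.4967, -0.4443, 0.1155]
orientation: [3.14, -0.012, -0.006]
contact_force: [-0.6, 0.3, -0.2]
grip_width: 0.0859
```

>>> carry_out --offset '[[0,0,0],[0,0,0],[0,0,0]]' --turn '[[0,0,0],[0,0,0],[0,0,0]]'

```text
clock: 7.4
tcp_pos: [0.5001, -0.4351, 0.1185]
orientation: [-3.14, -0.004, 0.001]
contact_force: [0.1, 0.6, 0.3]
grip_width: 0.0854
```

```bash
python3 plan.py .500 -.4375 .018 0
```

```text
t 7.4 off [-2.000e-04  5.100e-03  2.009e-01] turn [-0.0011  0.0004  0.0015] F [0.09 0.63 0.31]
```

>>> carry_out --offset '[[0,0.004,0.1],[0,0.004,0.16],[0,0.004,0.19],[0,0.004,0.201],[0,0.004,0.201]]' --turn '[[0,0,0.002],[0,0,0.002],[0,0,0.002],[0,0,0.002],[0,0,0.002]]'

```text
clock: 7.9
tcp_pos: [0.5003, -0.439, 0.0188]
orientation: [-3.142, 0.004, -0.0]
contact_force: [-0.2, 0.3, 0.0]
grip_width: 0.0855
```

>>> carry_out --offset '[[0,0,0],[0,0,0],[0,0,0],[0,0,0],[0,0,0],[0,0,0]]' --turn '[[0,0,0],[0,0,0],[0,0,0],[0,0,0],[0,0,0],[0,0,0]]' --hand 1 --force 80

```text
clock: 8.5
tcp_pos: [0.5011, -0.4401, 0.0211]
orientation: [3.14, -0.005, 0.005]
contact_force: [-1.3, 0.7, 6.0]
grip_width: 0.0633
```

>>> carry_out --offset '[[0,0,-0.03],[0,0,-0.08],[0,0,-0.16],[0,0,-0.24],[0,0,-0.26],[0,0,-0.26],[0,0,-0.26],[0,0,-0.26]]' --turn '[[0,0,0],[0,0,0],[0,0,0],[0,0,0],[0,0,0],[0,0,0],[0,0,0],[0,0,0]]'

```text
clock: 9.3
tcp_pos: [0.4983, -0.4383, 0.1458]
orientation: [-3.139, 0.005, 0.006]
contact_force: [-0.3, 0.4, -6.4]
grip_width: 0.0636
```

```bash
python3 -c "
from h import *
for _ in range(4):
    imaging.grab_frame('scene');o=r.get_obs();print(o['contact_force'],o['moment'],o['tcp_pos'],o['grip_width'])
f=imaging.grab_frame('top');save(f,'l2.png',(350,150,430,220),7)
print([(d['score'],world(f,d['xyz'])) for d in look_for('carton_a_mid','top')])"; python3 plan.py .4485 .284 .19 -.11
```

```text
[ 0.13984177  0.38199688 -6.16166474] [-0.04109278 -0.04272994  0.03749994] [ 0.49847099 -0.43843586  0.14597054] 0.06350033684845562
[ 0.38028975  0.00982568 -6.05582306] [-0.03773544 -0.01550286 -0.04410685] [ 0.49872828 -0.43859204  0.14624718] 0.0634199209454316
[ 0.13593157  1.05074696 -6.55982081] [0.00409121 0.0427013  0.03203851] [ 0.49899931 -0.43883235  0.14667527] 0.06331860272141171
[-0.3743943  -0.39919504 -5.03523624] [-0.02396361  0.03953986 -0.03403575] [ 0.4992307  -0.43897791  0.14704052] 0.06338646716188658
[(0.6, array([ 0.44995412, -0.08606957,  0.02056042]))]
t 9.6 off [-0.1068 -1.4462 -0.0835] turn [-0.0004  0.0006  0.0712] F [ 0.21 -0.86 -6.52]
```

View pics/l2.png

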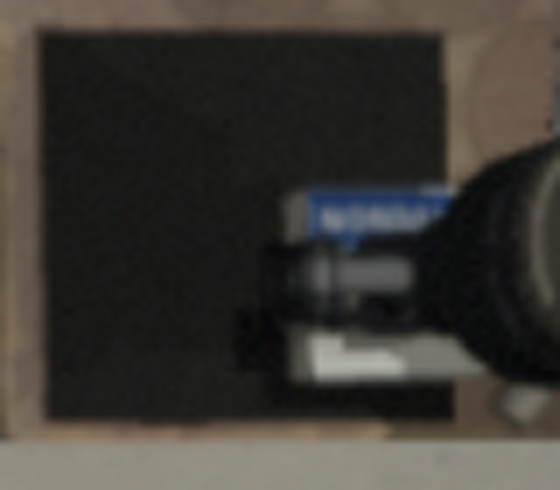

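The right carton is heavy at about 6.2 N, or 0.62 kg, and hangs level, with its edges at crop rows 190 and 380. It goes straight to the cradle, at a safe height. First I'll work out its offset in the hand.

```bash
python3 -c "
from h import *
f=imaging.grab_frame('top')
for v in (190,380): print([onz(f,350+u/7-.5,150+v/7-.5,.148) for u in (340,)])
print(r.get_obs()['tcp_pos'])
"; python3 plan.py .4485 -.05 .2 -.11
```

```text
[array([ 0.53822982, -0.41786236,  0.148     ])]
[array([ 0.47146706, -0.41597973,  0.148     ])]
[ 0.49965267 -0.43929029  0.14797606]
t 9.65 off [-0.1049 -0.7783 -0.1036] turn [-0.0003  0.0004  0.0712] F [-0.13  0.37 -5.77]
```

>>> carry_out --offset '[[-0.105,-0.778,-0.104],[-0.105,-0.778,-0.104],[-0.105,-0.778,-0.104],[-0.105,-0.778,-0.104],[-0.105,-0.778,-0.104],[-0.105,-0.778,-0.104],[-0.105,-0.778,-0.104],[-0.105,-0.778,-0.104]]' --turn '[[0,0,0.0712],[0,0,0.0712],[0,0,0.0712],[0,0,0.0712],[0,0,0.0712],[0,0,0.0712],[0,0,0.0712],[0,0,0.0712]]'

```text
clock: 10.45
tcp_pos: [0.4481, -0.048, 0.2013]
orientation: [3.137, -0.172, 0.002]
contact_force: [2.0, 0.7, -5.5]
grip_width: 0.0632
```

>>> carry_out --offset '[[0,-0.6,0],[0,-0.6,0],[0,-0.6,0],[0,-0.6,0],[0,-0.6,0],[0,-0.6,0],[0,-0.6,0],[0,-0.6,0]]' --turn '[[0,0,0],[0,0,0],[0,0,0],[0,0,0],[0,0,0],[0,0,0],[0,0,0],[0,0,0]]'

```text
clock: 11.25
tcp_pos: [0.4811, 0.2496, 0.2005]
orientation: [-3.137, 0.168, 0.0]
contact_force: [1.1, -1.5, -7.1]
grip_width: 0.0634
```

```bash
python3 plan.py .4505 .283 .14 -.11
```

```text
t 11.25 off [-0.0679 -0.0599  0.121 ] turn [-0.0003  0.0001  0.0022] F [ 1.06 -1.46 -7.1 ]
```

>>> carry_out --offset '[[-0.068,-0.06,0.06],[-0.068,-0.06,0.121],[-0.068,-0.06,0.121],[-0.068,-0.06,0.121],[-0.068,-0.06,0.121],[-0.068,-0.06,0.121]]' --turn '[[0,0,0.002],[0,0,0.002],[0,0,0.002],[0,0,0.002],[0,0,0.002],[0,0,0.002]]'

```text
clock: 11.85
tcp_pos: [0.4527, 0.2811, 0.1416]
orientation: [-3.135, 0.181, -0.004]
contact_force: [-0.0, 0.6, -6.6]
grip_width: 0.063
```

```bash
python3 plan.py .4505 .283 .14 -.11;  python3 -c "
from h import *
f=imaging.grab_frame('top');save(f,'c1.png',(90,160,190,235),8)
o=r.get_obs();print(o['tcp_pos'],o['orientation'])"
```

```text
t 11.85 off [-0.0047 -0.0033  0.0031] turn [-0.001  -0.0018 -0.0035] F [-0.01  0.62 -6.56]
[0.45234469 0.28122893 0.14136599] [-3.13520619  0.18016965 -0.00368934]
```

View pics/c1.png

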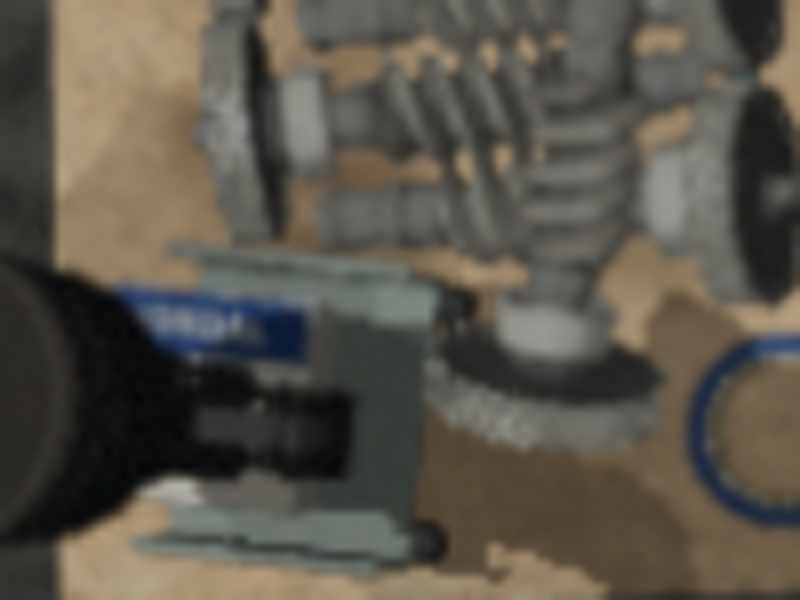

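The carton is over the cradle, with its +x/-y top corner at about crop (309,304). The finger clears the gear rim. Now the in-hand offset.

```bash
python3 -c "
from h import *
f=imaging.grab_frame('top')
o=r.get_obs();print(o['tcp_pos'],o['orientation'])
ps=-.115;c,s=np.cos(ps),np.sin(ps);Rz=np.array([[c,-s],[s,c]])
for u,v in((309,304),(215,294),(120,286)):
    p=onz(f,90+u/8-.5,160+v/8-.5,.142);print(p)
    print('in TCP-yaw frame',Rz.T@(p[:2]-o['tcp_pos'][:2]))
"; python3 plan.py .4505 .283 .14 -.11
```

```text
[0.45201425 0.28128604 0.14112193] [-3.13546951e+00  1.79486155e-01 -3.02778099e-03]
[0.48769571 0.24641998 0.142     ]
in TCP-yaw frame [ 0.03944654 -0.03054143]
[0.49078747 0.27629957 0.142     ]
in TCP-yaw frame [ 0.03908929 -0.00050444]
[0.49327493 0.30673601 0.142     ]
in TCP-yaw frame [0.03806784 0.03001639]
t 11.95 off [-0.0034 -0.0031  0.0022] turn [-0.0007 -0.0012 -0.0029] F [ 0.47  0.51 -6.11]
```

```bash
python3 plan.py .4518 .2837 .075 -.11
```

```text
t 11.95 off [-0.0012 -0.0046  0.1322] turn [-0.0007 -0.0012 -0.0029] F [ 0.47  0.51 -6.11]
```

>>> carry_out --offset '[[0.001,-0.0046,0.04],[0.001,-0.0046,0.08],[0.001,-0.0046,0.11],[0.001,-0.0046,0.125],[0.001,-0.0046,0.13],[0.001,-0.0046,0.13],[0.001,-0.0046,0.13]]' --turn '[[0,0,0],[0,0,0],[0,0,0],[0,0,0],[0,0,0],[0,0,0],[0,0,0]]'

```text
clock: 12.65
tcp_pos: [0.4522, 0.2841, 0.0757]
orientation: [-3.136, 0.177, -0.002]
contact_force: [-0.1, 0.8, -6.3]
grip_width: 0.0633
```

```bash
python3 plan.py .4518 .2837 .071 -.11
```

```text
t 12.65 off [-0.0008  0.0009  0.0094] turn [-0.0006 -0.0007 -0.002 ] F [-0.13  0.76 -6.33]
```

>>> carry_out --offset '[[-0.0008,0.0009,0.004],[-0.0008,0.0009,0.007],[-0.0008,0.0009,0.009],[-0.0008,0.0009,0.009]]' --turn '[[0,0,-0.002],[0,0,-0.002],[0,0,-0.002],[0,0,-0.002]]'

```text
clock: 13.05
tcp_pos: [0.4514, 0.2834, 0.0711]
orientation: [3.137, -0.173, 0.001]
contact_force: [-2.2, -1.6, 2.2]
grip_width: 0.0633
```

>>> carry_out --offset '[[0,0,0.002],[0,0,0.002]]' --turn '[[0,0,0],[0,0,0]]'

```text
clock: 13.25
tcp_pos: [0.4514, 0.2834, 0.071]
orientation: [3.136, -0.173, 0.001]
contact_force: [-5.2, -4.0, 14.7]
grip_width: 0.0635
```

>>> carry_out --offset '[[0,0,-0.003],[0,0,-0.003],[0,0,-0.003],[0,0,-0.003],[0,0,-0.003]]' --turn '[[0,0,0],[0,0,0],[0,0,0],[0,0,0],[0,0,0]]' --hand 0.13

```text
clock: 13.75
tcp_pos: [0.4513, 0.2834, 0.0709]
orientation: [-3.137, 0.173, 0.0]
contact_force: [0.0, -0.1, 0.6]
grip_width: 0.0741
```

>>> carry_out --offset '[[0,0,-0.03],[0,0,-0.1],[0,0,-0.2],[0,0,-0.25],[0,0,-0.25]]' --turn '[[0,0,0],[0,0,0],[0,0,0],[0,0,0],[0,0,0]]'

```text
clock: 14.25
tcp_pos: [0.4533, 0.2852, 0.2012]
orientation: [-3.132, 0.173, -0.011]
contact_force: [-0.2, 0.4, 0.0]
grip_width: 0.0744
```

```bash
python3 plan.py .4438 -.0898 .12 -.125
```

```text
t 14.25 off [0.0624 0.7484 0.1588] turn [-0.0037 -0.0045  0.0099] F [-0.21  0.43  0.03]
```

>>> carry_out --offset '[[0.03,0.37,0],[0.03,0.37,0],[0.03,0.37,0],[0.03,0.37,0],[0.03,0.37,0],[0.03,0.37,0]]' --turn '[[0,0,0.008],[0,0,0.008],[0,0,0.008],[0,0,0.008],[0,0,0.008],[0,0,0.008]]' --hand 0

```text
clock: 14.85
tcp_pos: [0.4457, 0.0973, 0.1961]
orientation: [-3.135, 0.195, -0.0]
contact_force: [0.0, -0.4, 0.8]
grip_width: 0.0853
```

```bash
cat > meas.py <<'E'
from h import *
import sys
f=imaging.grab_frame('top');save(f,sys.argv[1],(100,165,300,240),4)
hsv=cv2.cvtColor(f['pixels'],cv2.COLOR_RGB2HSV).astype(int)
white=(hsv[...,1]<45)&(hsv[...,2]>150); blue=(hsv[...,0]>100)&(hsv[...,0]<125)&(hsv[...,1]>110)
for n,(a,b,c,d),z in [('mid',(246,195,286,232),.022),('cradle',(108,190,150,235),float(sys.argv[2]))]:
    m=np.zeros(white.shape,np.uint8);m[b:d,a:c]=(white|blue)[b:d,a:c]
    m=cv2.morphologyEx(m,cv2.MORPH_CLOSE,np.ones((5,5)))
    cs=max(cv2.findContours(m,0,2)[0],key=cv2.contourArea).reshape(-1,2)
    P=np.array([onz(f,u,v,z)[:2] for u,v in cs],np.float32)
    print(n,cv2.minAreaRect(P),cv2.minAreaRect(cs))
print([ (d['score'],world(f,d['xyz'])) for d in look_for('carton_a_mid','top')])
E
python3 meas.py after1.png .072;python3 plan.py .4438 -.0898 .12 -.125
```

```text
mid ((0.4532783329486847, -0.092368483543396), (0.06689029932022095, 0.060749251395463943), 76.94550323486328) ((264.8314208984375, 212.73031616210938), (24.43473243713379, 22.186140060424805), 12.994616508483887)
t 14.9 off [0.0417 0.3744 0.1521] turn [-0.0004 -0.0001  0.0022] F [-0.32  0.66  0.13]Traceback (most recent call last):
  File "meas.py", line 9, in <module>
    cs=max(cv2.findContours(m,0,2)[0],key=cv2.contourArea).reshape(-1,2)
       ~~~^^^^^^^^^^^^^^^^^^^^^^^^^^^^^^^^^^^^^^^^^^^^^^^^
ValueError: max() iterable argument is empty
```

View pics/after1.png

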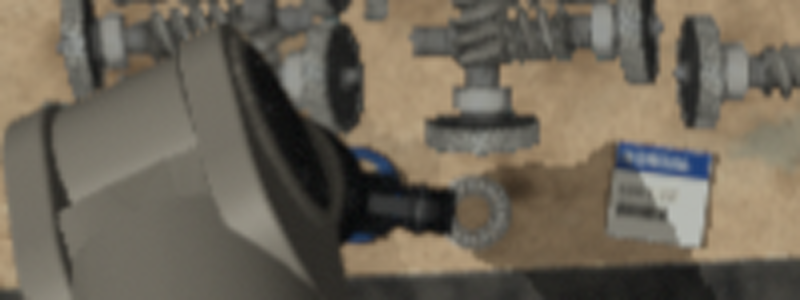

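The arm hides the cradle here. The bench carton lies where I set it back, with corners at about (620,143) and (703,247) in the crop. I'll fetch it with the same grip.

>>> carry_out --offset '[[0.042,0.374,0.1],[0.042,0.374,0.152],[0.042,0.374,0.152],[0.042,0.374,0.152],[0.042,0.374,0.152],[0.042,0.374,0.152],[0.042,0.374,0.152],[0.042,0.374,0.152]]' --turn '[[0,0,0.002],[0,0,0.002],[0,0,0.002],[0,0,0.002],[0,0,0.002],[0,0,0.002],[0,0,0.002],[0,0,0.002]]'

```text
clock: 15.7
tcp_pos: [0.4449, -0.0882, 0.1206]
orientation: [-3.135, 0.19, -0.002]
contact_force: [0.7, -0.6, 0.4]
grip_width: 0.0854
```

```bash
python3 plan.py .4438 -.0898 .0185 -.125
python3 -c "
from h import *
for c in ('top','scene'):
    f=imaging.grab_frame(c);print(c,[ (d['score'],world(f,d['xyz'])) for d in look_for('carton_a_mid',c)])"
```

```text
t 15.7 off [-0.002   0.0035  0.2041] turn [-0.0005 -0.0009  0.0024] F [ 0.74 -0.56  0.36]
top []
scene [(0.67, array([ 0.44497268, -0.07503736,  0.02267855]))]
```

>>> carry_out --offset '[[-0.002,0.003,0.1],[-0.002,0.003,0.16],[-0.002,0.003,0.19],[-0.002,0.003,0.203],[-0.002,0.003,0.203],[-0.002,0.003,0.203]]' --turn '[[0,0,0],[0,0,0],[0,0,0],[0,0,0],[0,0,0],[0,0,0]]'

```text
clock: 16.5
tcp_pos: [0.4435, -0.0917, 0.0192]
orientation: [3.135, -0.196, 0.002]
contact_force: [0.2, 0.1, -0.3]
grip_width: 0.0855
```

>>> carry_out --offset '[[0,0,0],[0,0,0],[0,0,0],[0,0,0],[0,0,0],[0,0,0]]' --turn '[[0,0,0],[0,0,0],[0,0,0],[0,0,0],[0,0,0],[0,0,0]]' --hand 1 --force 60

```text
clock: 17.1
tcp_pos: [0.4436, -0.0918, 0.0198]
orientation: [3.135, -0.196, 0.003]
contact_force: [-2.7, 1.4, 10.6]
grip_width: 0.0644
```

>>> carry_out --offset '[[0,0,-0.03],[0,0,-0.1],[0,0,-0.2],[0,0,-0.3],[0,0,-0.36],[0,0,-0.36],[0,0,-0.36]]' --turn '[[0,0,0],[0,0,0],[0,0,0],[0,0,0],[0,0,0],[0,0,0],[0,0,0]]'

```text
clock: 17.8
tcp_pos: [0.4426, -0.0919, 0.1989]
orientation: [3.135, -0.197, 0.002]
contact_force: [-0.0, 0.0, -2.9]
grip_width: 0.0642
```

```bash
python3 plan.py .4505 .2837 .2 -.11
python3 - <<'E'
from h import *
f=imaging.grab_frame('top')
hsv=cv2.cvtColor(f['pixels'],cv2.COLOR_RGB2HSV).astype(int)
blue=((hsv[...,0]>100)&(hsv[...,0]<125)&(hsv[...,1]>110)).astype(np.uint8)
m=np.zeros_like(blue);m[:,:]=0;a,b,c,d=90,185,155,240
m[b:d,a:c]=blue[b:d,a:c];v,u=np.nonzero(m);print(len(u), u.min() if len(u) else 0)
cs=max(cv2.findContours(m,0,2)[0],key=cv2.contourArea).reshape(-1,2)
P=np.array([onz(f,x,y,.072)[:2] for x,y in cs],np.float32)
print('bottom carton blue band',cv2.minAreaRect(P),P.min(0),P.max(0))
hsv=hsv;white=(hsv[...,1]<45)&(hsv[...,2]>150);m[b:d,a:c]|=white[b:d,a:c]
cs=max(cv2.findContours(cv2.morphologyEx(m,3,np.ones((5,5))),0,2)[0],key=cv2.contourArea).reshape(-1,2)
P=np.array([onz(f,x,y,.072)[:2] for x,y in cs],np.float32)
print('bottom carton',cv2.minAreaRect(P),P.min(0),P.max(0))
save(f,'b1.png',(100,165,300,240),4)
E
```

```text
t 17.8 off [-0.0781 -0.7473 -0.0025] turn [ 0.0003 -0.001  -0.0102] F [-0.01  0.03 -2.92]
65 114
bottom carton blue band ((0.47980034351348877, 0.2793971598148346), (0.06024708226323128, 0.015099535696208477), 84.9631118774414) [0.4721417  0.24889532] [0.48805222 0.30891094]
bottom carton ((0.45666125416755676, 0.28333479166030884), (0.06491079926490784, 0.06222868710756302), 84.5513916015625) [0.424593   0.24889532] [0.48805222 0.31851462]
```

View pics/b1.png

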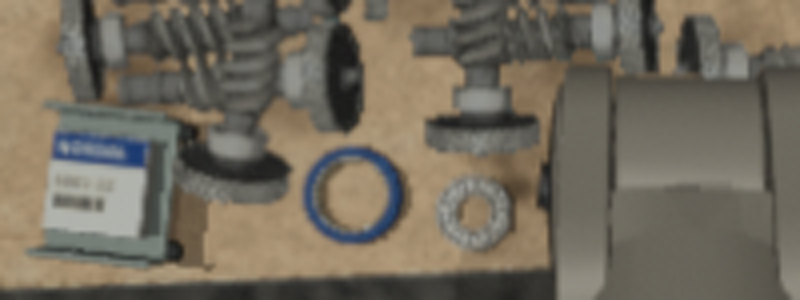

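The heavy carton sits flat, square and about midway between the walls, with crop corners at about (52,132) and (140,236). The measured centre is (0.457, 0.283). Now the light one goes over.

>>> carry_out --offset '[[-0.078,-0.747,-0.01],[-0.078,-0.747,-0.01],[-0.078,-0.747,-0.01],[-0.078,-0.747,-0.01],[-0.078,-0.747,-0.01],[-0.078,-0.747,-0.01],[-0.078,-0.747,0],[-0.078,-0.747,0]]' --turn '[[0,0,-0.01],[0,0,-0.01],[0,0,-0.01],[0,0,-0.01],[0,0,-0.01],[0,0,-0.01],[0,0,-0.01],[0,0,-0.01]]'

```text
clock: 18.65
tcp_pos: [0.4485, 0.2881, 0.1964]
orientation: [-3.136, 0.165, 0.005]
contact_force: [0.1, -0.6, -2.5]
grip_width: 0.0644
```

>>> carry_out --offset '[[0,0,0.04],[0,0,0.08],[0,0,0.08],[0,0,0.08],[0,0,0.08]]' --turn '[[0,0,0],[0,0,0],[0,0,0],[0,0,0],[0,0,0]]'

```text
clock: 19.15
tcp_pos: [0.4508, 0.2837, 0.1587]
orientation: [-3.137, 0.173, -0.0]
contact_force: [1.3, 0.5, -1.5]
grip_width: 0.0644
```

```bash
python3 plan.py .4514 .2834 .1 -.11
python3 - <<'E'
from h import *
f=imaging.grab_frame('top');o=r.get_obs();print(o['tcp_pos'],o['orientation'])
save(f,'c2.png',(90,160,190,235),8)
hsv=cv2.cvtColor(f['pixels'],cv2.COLOR_RGB2HSV).astype(int)
blue=((hsv[...,0]>100)&(hsv[...,0]<125)&(hsv[...,1]>110))
ps=2*np.arctan2(o['orientation'][1],o['orientation'][0]);ps=(ps+np.pi/2)%np.pi-np.pi/2
c,s=np.cos(ps),np.sin(ps);Rz=np.array([[c,-s],[s,c]])
v,u=np.nonzero(blue[185:225,85:150]);v+=185;u+=85
for x in np.unique(u):
    p=onz(f,x,v[u==x].min()-.5,o['tcp_pos'][2]+.0022);print(x,v[u==x].min(),v[u==x].max(),Rz.T@(p[:2]-o['tcp_pos'][:2]))
E
```

```text
t 19.15 off [0.0012 0.0005 0.1175] turn [-0.0002 -0.     -0.0002] F [ 1.26  0.49 -1.45]
[0.45106485 0.28379762 0.15911321] [-3.13617817e+00  1.73455180e-01 -1.22314199e-03]
100 197 197 [0.03472656 0.03031413]
101 196 197 [0.0374147 0.0281446]
102 196 196 [0.03769191 0.02563922]
103 196 201 [0.0379689  0.02313575]
104 196 202 [0.03824567 0.02063416]
105 196 202 [0.03852223 0.01813445]
106 196 202 [0.03879858 0.01563659]
107 196 202 [0.03907472 0.01314058]
108 196 202 [0.03935065 0.01064638]
109 196 202 [0.03962637 0.008154  ]
110 196 202 [0.03990189 0.0056634 ]
111 197 202 [0.03777234 0.00284283]
112 197 202 [0.03804796 0.00035631]
113 197 202 [ 0.03832338 -0.00212846]
114 197 203 [ 0.03859859 -0.00461151]
115 197 203 [ 0.03887361 -0.00709284]
116 197 203 [ 0.03914842 -0.00957248]
117 197 203 [ 0.03942304 -0.01205044]
118 197 203 [ 0.03969746 -0.01452673]
119 197 203 [ 0.03997169 -0.01700138]
120 197 203 [ 0.04024573 -0.01947438]
121 198 203 [ 0.03812041 -0.02227155]
122 198 203 [ 0.03839453 -0.02474081]
123 198 203 [ 0.03866846 -0.02720847]
124 198 201 [ 0.0389422  -0.02967457]
129 200 205 [ 0.0355194  -0.04262341]
130 200 205 [ 0.03579291 -0.04507933]
131 200 205 [ 0.03606622 -0.04753379]
132 201 205 [ 0.03394746 -0.05030516]
133 201 205 [ 0.03422083 -0.05275622]
134 201 206 [ 0.03449401 -0.05520584]
135 201 205 [ 0.03476701 -0.05765405]
```

View pics/c2.png

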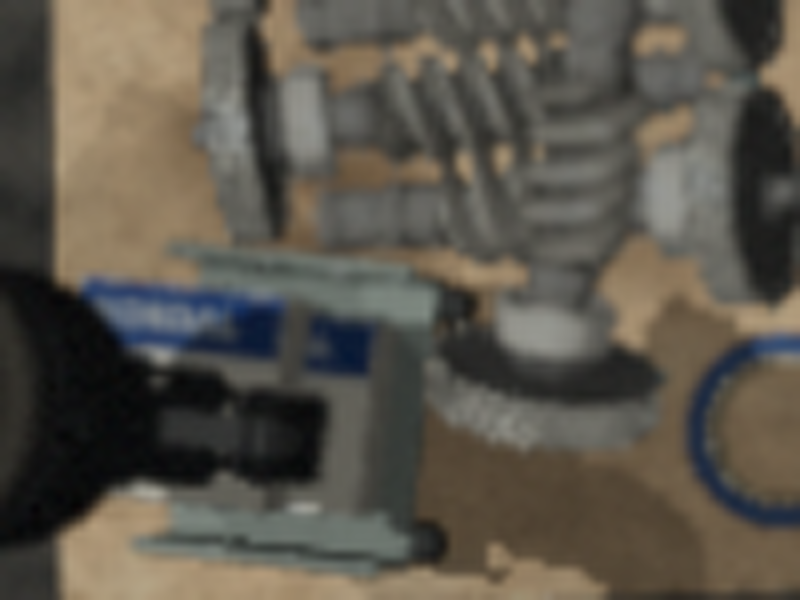

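The held carton is offset +5.6 mm along tool x and the one below sits at the same +5.6 mm, so they line up. I'll lower straight down.

>>> carry_out --offset '[[0.0005,0.0005,0.04],[0.0005,0.0005,0.08],[0.0005,0.0005,0.11],[0.0005,0.0005,0.124],[0.0005,0.0005,0.127],[0.0005,0.0005,0.127],[0.0005,0.0005,0.127]]' --turn '[[0,0,0],[0,0,0],[0,0,0],[0,0,0],[0,0,0],[0,0,0],[0,0,0]]'

```text
clock: 19.9
tcp_pos: [0.4514, 0.2838, 0.0957]
orientation: [-3.136, 0.173, -0.002]
contact_force: [-0.3, 0.3, -1.7]
grip_width: 0.064
```

```bash
python3 plan.py .4512 .2835 .0918 -.108
```

```text
t 19.9 off [-0.0003  0.0007  0.0079] turn [-0.0006 -0.0007 -0.0014] F [-0.34  0.33 -1.74]
```

>>> carry_out --offset '[[0,0.0005,0.004],[0,0.0005,0.007],[0,0.0005,0.008],[0,0.0005,0.008]]' --turn '[[0,0,-0.001],[0,0,-0.001],[0,0,-0.001],[0,0,-0.001]]'

```text
clock: 20.3
tcp_pos: [0.4511, 0.2833, 0.092]
orientation: [-3.137, 0.17, -0.001]
contact_force: [-2.1, -2.2, 7.6]
grip_width: 0.064
```

>>> carry_out --offset '[[0,0,0.001],[0,0,0.001]]' --turn '[[0,0,0],[0,0,0]]'

```text
clock: 20.5
tcp_pos: [0.4511, 0.2833, 0.0919]
orientation: [3.137, -0.17, 0.002]
contact_force: [-3.1, -3.3, 12.0]
grip_width: 0.0646
```

Seated. Release slowly, then retreat.

>>> carry_out --offset '[[0,0,-0.002],[0,0,-0.002],[0,0,-0.002],[0,0,-0.002],[0,0,-0.002]]' --turn '[[0,0,0],[0,0,0],[0,0,0],[0,0,0],[0,0,0]]' --hand 0.13

```text
clock: 21.0
tcp_pos: [0.4508, 0.2832, 0.0914]
orientation: [3.137, -0.17, -0.0]
contact_force: [0.2, -0.4, -0.2]
grip_width: 0.0744
```

>>> carry_out --offset '[[0,0,-0.03],[0,0,-0.1],[0,0,-0.2],[0,0,-0.25],[0,0,-0.25]]' --turn '[[0,0,0],[0,0,0],[0,0,0],[0,0,0],[0,0,0]]'

```text
clock: 21.5
tcp_pos: [0.4528, 0.2851, 0.2218]
orientation: [-3.132, 0.17, -0.011]
contact_force: [1.4, -0.3, 0.2]
grip_width: 0.0748
```

>>> carry_out --offset '[[0.05,0.8,0],[0.05,0.8,0],[0.05,0.8,0],[0.05,0.8,0],[0.05,0.8,0],[0.05,0.8,0],[0.05,0.8,0],[0.05,0.8,0]]' --turn '[[0,0,0],[0,0,0],[0,0,0],[0,0,0],[0,0,0],[0,0,0],[0,0,0],[0,0,0]]'

```text
clock: 22.3
tcp_pos: [0.4316, -0.1182, 0.2167]
orientation: [-3.137, 0.17, -0.0]
contact_force: [1.7, 0.4, 0.2]
grip_width: 0.0741
```

Run:
```python
from h import *
f=imaging.grab_frame('top')
hsv=cv2.cvtColor(f['pixels'],cv2.COLOR_RGB2HSV).astype(int)
m=(((hsv[...,0]>100)&(hsv[...,0]<125)&(hsv[...,1]>110))|((hsv[...,1]<45)&(hsv[...,2]>150))).astype(np.uint8)
k=np.zeros_like(m);k[185:240,90:155]=m[185:240,90:155]
cs=max(cv2.findContours(cv2.morphologyEx(k,3,np.ones((5,5))),0,2)[0],key=cv2.contourArea).reshape(-1,2)
for z in(.094,.072):
    P=np.array([onz(f,x,y,z)[:2] for x,y in cs],np.float32);print(z,cv2.minAreaRect(P))
save(f,'fin.png',(90,160,190,235),4)
g=imaging.grab_frame('scene')
im=cv2.resize(g['pixels'][215:300,140:225,::-1],None,fx=5,fy=5,interpolation=cv2.INTER_CUBIC);a=cv2.imread('pics/fin.png')
a=cv2.copyMakeBorder(a,0,425-a.shape[0],0,0,0);cv2.imwrite('pics/fin2.png',cv2.hconcat([a[:,:375],im]))
o=r.get_obs();print(o['clock'],o['tcp_pos'],o['contact_force'])
```

```text
0.094 ((0.458317369222641, 0.2829495966434479), (0.06496977061033249, 0.06368928402662277), 83.81964111328125)
0.072 ((0.4589507579803467, 0.2909543216228485), (0.06643877923488617, 0.06512933224439621), 83.81962585449219)
22.4 [ 0.43082398 -0.12304923  0.21641574] [0.80523929 0.0791445  0.94327824]
```

```bash
python3 -c "
from h import *
print(r.hand_in())"
```

```text
the job is handed in; nothing more can be done
None
```

The job is done and handed in at about 22 s on the robot's clock: the heavier carton lies on the cradle floor and the lighter one on top of it.

- **Weighing:** I lifted the left carton first and set it back in its place; it weighed about 0.22 kg. The right one weighed about 0.62 kg, so it is the heavier.
- **Packing:** I carried the right carton straight to the cradle floor, then stacked the left one on it. The stack sits about 3 mm to +y of the cradle's middle on purpose, to keep the finger clear of the worm gear beside it.
- **Last checks:** I measured these from the top camera, which is good to about 2 mm:

| | x (m) | y (m) | yaw (rad) |
|---|---|---|---|
| Cradle | 0.4575 | 0.280 | -0.11 |
| Lower carton | 0.457 | 0.283 | -0.095 |
| Upper carton | 0.458 | 0.283 | -0.108 |

- **Fit:** The two cartons agree to within about 2 mm and 0.013 rad. Both are within 1 mm of midway between the end walls. The gripper was well away from the stack, with about 1 N of residual force reading.
- **Not checked:** The viewer's 12-picture limit refused my last picture, so the final stack was checked by numbers only. When I read the grip from pictures, it was 2–3 mm off what I expected for the right carton. I corrected for that before placing both.

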